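Load a bottle into the sample shuttle and push its sticking carriage home

TASK

Stand the dropper bottle upright in the round pocket of the shuttle's carriage and let go; then push the carriage along its rails into the white dock until it is fully home against the end stop hidden inside, and leave it there. The carriage sticks where it is parked and must be pushed firmly until it breaks free, but it must meet the stop gently: seat it there with a steady press of about 10 N for a moment, never more than about 20 N. Leave the timer and the sample cup beside it undisturbed.

Things in the scene. Friction and masses are not known exactly. Their poses are not given: they have to be found in the camera images.
- shuttle: Bolted-down sample shuttle: base plate 385 x 112 x 10 mm, two low rails, and over one end a white dock (hood) 106 wide, top at 62 mm. Origin on the worktop, on the centre line; x runs along the rails from the parked carriage to the dock (the push direction), z up. Base from x = -180 to 205 mm, dock from 50 to 200 mm.
- carriage (a joint): Travel (m) along shuttle x: 0 parked, + towards the dock. Grey block 100 x 86 mm, top at 46 mm; parked, centred at shuttle x = -110 mm; its tongue reaches into the dock. A spring pawl holds it: about 11 to 17 N break it free within 10 mm; then it slides with 3 to 5 N and stays where left. The hidden stop lies between 0.05 and 0.10, different each time.
- pocket_floor (a point): Centre of the floor of the blind round pocket in the carriage: hole 29 mm in diameter, floor 24 mm and mouth 46 mm above the worktop, 68 mm ahead of the push face. Moves with the carriage.
- push_face (a point): Centre of the rear (shuttle -x) face of the carriage's upright aluminium push plate: 50 wide, 8 thick, from the carriage's top (46 mm) to 91 mm above the worktop; this point is 78 mm up. Nothing stands behind it above 26 mm. Moves with the carriage.
- buffer (a joint): Travel (m) of the light buffer pin (under 2 N) on the unseen end stop in the dock: 0 until the carriage comes to it, pushed in over the carriage's last 3 mm, solid at 0.003, where the carriage is fully home and the push force rises steeply.
- dropper_bottle: White 10 ml dropper bottle, 26 mm in diameter up to 52 mm, then a narrow nozzle (16 mm), 75 mm high, 30 g, standing upright loose on the worktop. Origin at the centre of its underside, z up along it.
- timer: Bench timer, 36 x 66 x 73 mm, loose bystander, standing; origin at the centre of its underside.
- sample_cup: Small clear sample cup, 29 mm in diameter and high, loose bystander, standing; origin at the centre of its underside.
Things that resemble listed ones, but are neither listed nor needed, are in the scene too. What is shaped like the dropper_bottle but black or brown is not meant.

How it is judged:
On the way, in this order (a step that is already met when the one before it is completed fails the run):
1. the bottle stands released in the pocket, the carriage still parked (horizontal distance between dropper_bottle and pocket_floor below 0.006 m and z of dropper_bottle in the frame of pocket_floor between -0.004 and 0.004 m and angle between dropper_bottle's own z axis and vertical below 0.15 rad and linear speed of dropper_bottle below 0.02 m/s and contact force between the fingers and dropper_bottle below 0.1 N and value of joint carriage below 0.006 m), for 0.2 s.
2. the carriage is pressed onto the end stop with at least 6 N (contact force between buffer and anything else above 6 N), for 0.1 s.
At the end, for the whole second after the job is handed in: The carriage rests home on the stop (buffer pin pressed in by more than 1.5 of its 3 mm, carriage still), and the bottle stands released and still in the pocket, within 6 mm of its centre and 4 mm of its floor, tilted less than 0.15 rad (horizontal distance between dropper_bottle and pocket_floor below 0.006 m and z of dropper_bottle in the frame of pocket_floor between -0.004 and 0.004 m and angle between dropper_bottle's own z axis and vertical below 0.15 rad and linear speed of dropper_bottle below 0.02 m/s and contact force between the fingers and dropper_bottle below 0.1 N and value of joint buffer above 0.0015 m and value of joint carriage above 0.045 m and velocity of joint carriage between -0.005 and 0.005 m/s); the robot touches nothing.
It fails at once if the carriage is pressed onto the end stop with more than 22 N (contact force between buffer and anything else above 22 N).
It fails at once if the timer is shifted more than 30 mm (distance of timer from where it was at the start of the episode above 0.03 m).
It fails at once if the sample cup is shifted more than 30 mm (distance of sample_cup from where it was at the start of the episode above 0.03 m).
It also fails if it takes over 72 s, if anything falls off the work surface, if the arm or the gripper's body presses on something with over 40 N, if the wrist force passes 120 N, or if a joint passes its speed limit or range.

ROBOT

A 6-joint arm with a two-finger parallel gripper is mounted at the origin on a cart in front of the work surface, level with it; the furniture and walls round the work are solid. World frame = base frame: x ahead of the robot, y to its left, z up, the work surface at z = 0. Lengths are in m, angles in rad, forces in N, time in s.
With the tool pointing down it reaches from about 0.3 to 0.75 m from the base axis. Payload 8.5 kg.
Tool frame: the origin (TCP) lies midway between the tips of the shut fingers; the grasp point (between the pads) lies 19 mm behind it; z points along the fingers, y is the line along which they close (so a half turn about z gives the same grasp; the last joint's range is limited). The gripper opens to 88 mm and grips with 3 to 60 N. Pads are 18 mm wide; open, the fingers measure 123 mm over their backs; the gripper's body (75 mm by 187 mm) begins 45 mm behind the grasp point.
Start: joints at [-1.392, 0.381, 1.297, -0, 1.464, -0.215], TCP at [0.211, -0.508, 0.211] pointing down, gripper open.
Joint ranges: [-3.11, 3.11], [-0.89, 2.33], [0.22, 2.48], [-1.42, 4.56], [0.17, 2.85], [-2.88, 2.88]. Speed limits (rad/s): [2.39, 2.39, 3.14, 3.14, 3.14, 3.14].

INTERFACE

Orientations are given as a 3x3 rotation matrix whose columns are the frame's x, y, z axes.
In Python, from workcell import ctrl gives the robot as it stands. The module is installed in compiled form; this text tells all that it offers.
- The arm moves only by the tool apply_moves, never from a script. Its argument "rows" is a list that holds one entry, the list of rows, each a list of 7 numbers: the shift along the tool's x, y, z in cm, then the turn, a rotation vector about the tool's x, y, z in degrees, then the opening, from 0 (shut) to 1 (fully open). A call has 1 to 10 rows; each row is the pose to reach, as a shift and turn from the pose commanded when the call began, along the tool's axes at that moment; what a row does not reach only later rows make up. A row lasts 1/12 s, in which the tool goes at most 41.7 mm and 7.16 degrees, less where a joint would pass 70% of its speed; a pose out of reach is approached as far as the arm can. A call with a gripper value outside its range is refused whole. The fingers move at their own pace and stop on an object; the grip force is fixed at half the most. Time passes only in rows, so rows that repeat a pose let the fingers close. It gives the time, the measured TCP pose, the force, the opening and the grip force at its end, in the units of the state.
- ctrl.get_obs(): the state, without advancing time (a new reading comes with each control period).
- ctrl.grab_frame(name): name is "scene" or "top" or "wrist"; returns a dict with "frame" (480x640x3 uint8, blue, green, red), "z_map" (480x640 float32, m along the optical axis (not along the pixel's ray), 0 where there is no reading), "intrinsics" (3x3 intrinsics, pixels), "view" (4x4, takes a point from world to camera coordinates). Camera axes: x right, y down, z forward; pixel columns grow to the right and rows downward; lengths in m; the calibration is good to about 2 mm. A picture is of the moment at which its call begins.
- ctrl.hand_in(): hands the job in; it is judged then, once.
The state is a dict: "time": time; "joint_positions": joint angles; "qd": joint speeds; "joint_torque": joint torques, N m; "ee_pos": TCP position; "tcp_rot": TCP orientation; "force": force on the tool from outside, world axes, zero at the start; "torque": the same for the moment, N m; "finger_gap": opening from 0.0 (shut) to 1.0 (fully open); "gripper_force": force on a finger pad.
Only numpy, scipy, OpenCV 4.12 (cv2) and the standard library are available. Lean on these libraries where they do the work, as an engineer would, in place of code of your own. Each camera call takes 0.05 s, during which the arm holds its last target. There are 200 camera calls.

## Working session

There is one attempt and no reset: what is moved stays moved. The work goes in short steps, Python scripts to look and compute and a tool call to move; the robot and the scene stay as the last step left them, time stands still between calls to the robot, and variables do not carry over. Pictures are saved under pics/ and viewed, at most 13 in all, crops included, and the job is handed in when it is done.

Besides the shell and the picture viewer there is one more tool, called after "Call:" as name(argument=value, ...) on one line, values as JSON. apply_moves: Moves the arm, as the interface text tells. Its arguments: {"type":"object","properties":{"rows":{"type":"array","items":{"type":"array","items":{"type":"array","items":{"type":"number"}}}}},"required":["rows"]}

```bash
mkdir -p pics; cat > h.py <<'E'
import numpy as np, cv2
from workcell import ctrl
def grab(n):
    f=ctrl.grab_frame(n); np.savez(f'/tmp/{n}.npz',**f); return f
def px2w(f,u,v,z):
    "ray through pixel onto plane z"
    K,V=f['intrinsics'],f['view']; R,t=V[:3,:3],V[:3,3]
    c=-R.T@t; d=R.T@np.linalg.solve(K,np.array([u,v,1.]))
    return c+d*(z-c[2])/d[2]
def cloud(f):
    z=f['z_map']; K,V=f['intrinsics'],f['view']
    v,u=np.indices(z.shape); p=np.stack([u*z,v*z,z],-1)@np.linalg.inv(K).T
    return (p-V[:3,3])@V[:3,:3]
def w2px(f,p):
    q=f['intrinsics']@(f['view'][:3,:3]@np.array(p)+f['view'][:3,3]); return q[:2]/q[2]
E
python3 - <<'E'
from h import *
for n in('scene','top'):
    f=grab(n); cv2.imwrite(f'pics/{n}0.png',f['frame'])
    print(n,-f['view'][:3,:3].T@f['view'][:3,3],f['view'][2,:3])
o=ctrl.get_obs(); print(o)
E
```

```text
scene [-0.24509472  0.77176148  0.6464474 ] [ 0.63199486 -0.63460461 -0.44481399]
top [ 0.40100737 -0.02236818  1.38546473] [ 0.08283832  0.01529314 -0.99644565]
{'time': 0.1, 'joint_positions': array([-1.39229739e+00,  3.81145924e-01,  1.29813558e+00, -5.97729681e-07,
        1.46358686e+00, -2.15297344e-01]), 'qd': array([-0.00164122, -0.0010536 , -0.00198438, -0.00089841, -0.00151509,
       -0.00044293]), 'joint_torque': array([ 3.23920241e-03, -4.38655293e+01, -2.24910897e+01,  7.14745629e-02,
        3.41683079e-02, -7.15259080e-05]), 'ee_pos': array([ 0.21098293, -0.50762913,  0.2105069 ]), 'tcp_rot': array([[ 9.23459103e-01,  3.83696799e-01, -2.27090405e-04],
       [ 3.83696769e-01, -9.23458290e-01,  1.25533499e-03],
       [ 2.71959500e-04, -1.24638438e-03, -9.99999186e-01]]), 'force': array([ 0.13047991, -0.26280577, -0.0944486 ]), 'torque': array([-0.01460302,  0.03695066, -0.02233014]), 'gripper_force': 0.0, 'finger_gap': 1.0001153120695907}
```

View pics/scene0.png

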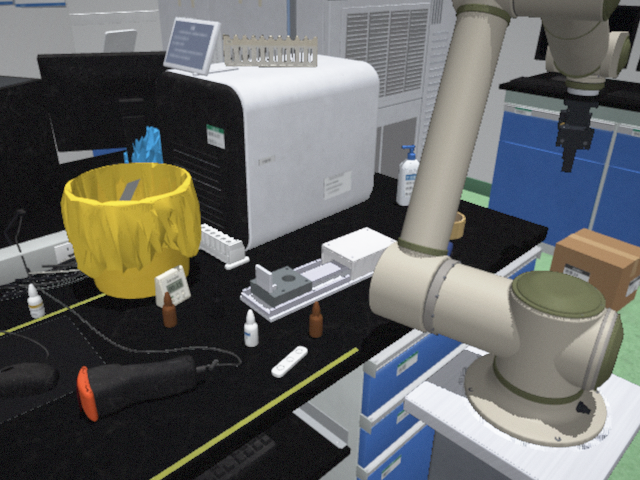

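View pics/top0.png

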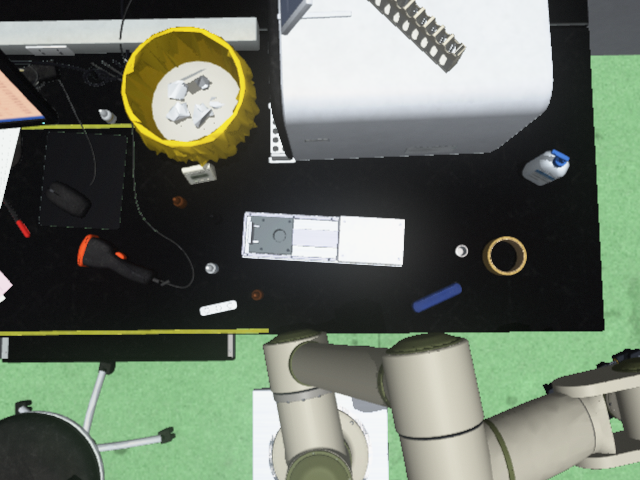

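The scene view shows the white bottle at (251,328), brown bottles at (169,310) and (316,320), the carriage at about (280,285) and the dock at (360,250). In the top view, the bottle is at (211,268), the carriage pocket at (279,236), the dock at (372,241), the timer at (198,173) and a cup at (461,251). The push direction is roughly world -y.

```bash
python3 - <<'E'
from h import *
L=lambda n:dict(np.load(f'/tmp/{n}.npz'))
t,s=L('top'),L('scene')
# dock top / base: depth cloud and contours at plane height
P=cloud(t)
g=cv2.cvtColor(t['frame'],cv2.COLOR_BGR2GRAY)
roi=np.zeros_like(g); roi[195:285,230:420]=1
for nm,lo,hi in(('dock',.052,.072),('all',.004,.2),('carr',.036,.056),('plate',.07,.11)):
    m=((P[...,2]>lo)&(P[...,2]<hi)&(roi>0))
    if nm=='carr': m&=np.arange(640)[None]<330
    if m.sum()<5: print(nm,m.sum()); continue
    r=cv2.minAreaRect((P[m][:,:2]*1000).astype(np.float32)); print(nm,m.sum(),r,'z',np.median(P[m][:,2]))
# bottle, both views
def blob(f,u,v,h=22,th=110):
    g=cv2.cvtColor(f['frame'],cv2.COLOR_BGR2GRAY); m=np.zeros_like(g); m[v-h:v+h,u-h:u+h]=(g[v-h:v+h,u-h:u+h]>th)
    n,l,st,c=cv2.connectedComponentsWithStats(m); i=l[v,u] or 1+st[1:,4].argmax(); return st[i],c[i],l==i
for n,f,u,v in(('top',t,211,268),('scene',s,251,328),('cup',t,461,251),('timer',t,198,173)):
    st,c,m=blob(f,u,v); Q=cloud(f)[m]; print(n,st,c,'cloud',np.percentile(Q,[5,50,95],axis=0).round(3).tolist())
    if n=='top': print('top on z=.06',px2w(f,*c,.06),'z=.075',px2w(f,*c,.075))
    if n=='scene': print('base on 0',px2w(f,st[0]+st[2]/2,st[1]+st[3]-4,0), 'top on .075',px2w(f,st[0]+st[2]/2,st[1]+1,.075))
# pocket circle
for f,u,v in((t,279,236),):
    c=cv2.resize(cv2.cvtColor(f['frame'],cv2.COLOR_BGR2GRAY)[v-25:v+25,u-40:u+30],None,fx=8,fy=8,interpolation=cv2.INTER_CUBIC)
    h=cv2.HoughCircles(c,cv2.HOUGH_GRADIENT,1,50,param1=80,param2=15,minRadius=35,maxRadius=65); print(h)
    if h is not None:
        for q in h[0][:3]:print(px2w(f,u-40+q[0]/8,v-25+q[1]/8,.046),q)
a=cv2.resize(t['frame'][195:295,190:420],None,fx=3.4,fy=3.4,interpolation=cv2.INTER_CUBIC)
cv2.imwrite('pics/crop1.png',a)
E
```

```text
dock 3055 ((505.5802917480469, -21.563400268554688), (357.6125793457031, 106.87181091308594), 85.9014892578125) z 0.0622415059600533
all 8585 ((505.92181396484375, -15.337905883789062), (458.4239807128906, 216.12057495117188), 89.3754653930664) z 0.043495473912835064
carr 1368 ((512.8095092773438, 89.58320617675781), (139.4783935546875, 86.47344970703125), 86.140625) z 0.04660449500553787
plate 105 ((515.638916015625, -18.788101196289062), (352.7501525878906, 48.41873550415039), 89.68468475341797) z 0.09004602769926612
top [205 263  11  11  93] [210.35483871 267.94623656] cloud [[0.428, 0.242, 0.022], [0.438, 0.249, 0.047], [0.449, 0.263, 0.075]]
top on z=.06 [0.43791405 0.24853576 0.06      ] z=.075 [0.43749638 0.24547    0.075     ]
scene [244 309  14  38 400] [250.6625 329.555 ] cloud [[0.426, 0.231, 0.001], [0.432, 0.257, 0.035], [0.485, 0.264, 0.07]]
base on 0 [0.44025863 0.25205514 0.        ] top on .075 [0.43842591 0.24996238 0.075     ]
cup [455 245  13  12 109] [460.76146789 250.6146789 ] cloud [[0.461, -0.352, -0.001], [0.473, -0.341, 0.016], [0.486, -0.328, 0.031]]
timer [181 161  35  23 434] [198.38018433 172.34562212] cloud [[0.649, 0.249, 0.014], [0.664, 0.279, 0.062], [0.678, 0.31, 0.079]]
[[[151.5  69.5  59.9]]]
[0.55049455 0.13956626 0.046     ] [151.5  69.5  59.9]
```

View pics/crop1.png

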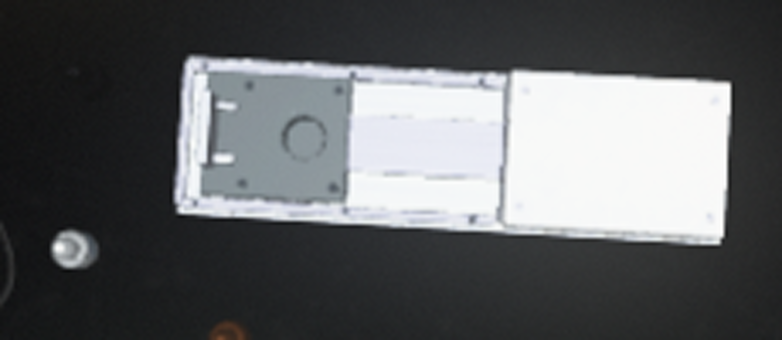

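```bash
cat >> h.py <<'E'
from scipy.spatial.transform import Rotation as Ro
def move_to(p,yaw_deg=None):
    "prints shift (cm) and rotvec (deg) in tool axes to reach p with tool down, tool x at yaw"
    o=ctrl.get_obs(); R=o['tcp_rot']; d=R.T@(np.array(p)-o['ee_pos'])*100
    rv=np.zeros(3)
    if yaw_deg is not None:
        a=np.radians(yaw_deg); c,s=np.cos(a),np.sin(a)
        rv=Ro.from_matrix(R.T@np.array([[c,s,0],[s,-c,0],[0,0,-1.]])).as_rotvec(degrees=True)
    print('t',o['time'],'at',o['ee_pos'].round(4),'shift cm',d.round(2),'rot',rv.round(2))
E
python3 - <<'E'
from h import *
t=dict(np.load('/tmp/top.npz')); P=cloud(t)
m=((P[...,2]>.055)&(P[...,2]<.07)); m[:,:335]=0; m[:,412:]=0; m[:195]=0;m[285:]=0
r=cv2.minAreaRect((P[m][:,:2]*1000).astype(np.float32)); print('dock',r)
m=((P[...,2]>.04)&(P[...,2]<.052)); m[:,:245]=0; m[:,296:]=0; m[:195]=0;m[285:]=0
r=cv2.minAreaRect((P[m][:,:2]*1000).astype(np.float32)); print('carr',r)
print('pocket',px2w(t,279.4,235.6,.046))
m=((P[...,2]>.075)&(P[...,2]<.1)); m[:,:240]=0; m[:,270:]=0; m[:195]=0;m[285:]=0
print('plate',cv2.minAreaRect((P[m][:,:2]*1000).astype(np.float32)),P[m].mean(0))
move_to([.438,.249,.16],88)
E
```

```text
dock ((497.9737243652344, -125.03946685791016), (150.1703643798828, 106.66262817382812), 86.03913879394531)
carr ((514.1177368164062, 109.22439575195312), (99.85182189941406, 86.57032775878906), 85.86273193359375)
pocket [0.51229003 0.08918526 0.046     ]
plate ((516.6727905273438, 153.06253051757812), (8.799956321716309, 48.6358642578125), 86.9979248046875) [0.51639814 0.15258994 0.08958008]
t 0.1 at [ 0.211  -0.5076  0.2105] shift cm [ 49.99 -61.15   5.14] rot [-5.000e-02 -5.000e-02 -6.544e+01]
```

Measurements agree with the given sizes. Move above the bottle.

Call:
apply_moves(rows=[[[50,-61.1,0,0,0,-67.4,1],[50,-61.1,0,0,0,-67.4,1],[50,-61.1,0,0,0,-67.4,1],[50,-61.1,0,0,0,-67.4,1],[50,-61.1,0,0,0,-67.4,1],[50,-61.1,0,0,0,-67.4,1],[50,-61.1,0,0,0,-67.4,1],[50,-61.1,0,0,0,-67.4,1],[50,-61.1,0,0,0,-67.4,1],[50,-61.1,0,0,0,-67.4,1]]])

```text
time: 0.93
ee_pos: [0.3308, -0.1069, 0.2111]
tcp_rot: [[-0.005, 1.0, 0.0], [1.0, 0.005, -0.0], [-0.0, 0.0, -1.0]]
force: [1.9, -0.7, 0.2]
finger_gap: 1.003
gripper_force: 0.0
```

```bash
python3 -c "
from h import *
move_to([.438,.249,.16],86)"
```

```text
t 0.9333 at [ 0.3308 -0.1069  0.2111] shift cm [35.53 10.9   5.11] rot [0.01 0.   4.29]
```

Call:
apply_moves(rows=[[[35.5,10.9,0,0,0,4.3,1],[35.5,10.9,3,0,0,4.3,1],[35.5,10.9,5.1,0,0,4.3,1],[35.5,10.9,5.1,0,0,4.3,1],[35.5,10.9,5.1,0,0,4.3,1],[35.5,10.9,5.1,0,0,4.3,1],[35.5,10.9,5.1,0,0,4.3,1],[35.5,10.9,5.1,0,0,4.3,1],[35.5,10.9,5.1,0,0,4.3,1],[35.5,10.9,5.1,0,0,4.3,1]]])

```text
time: 1.77
ee_pos: [0.4405, 0.2509, 0.1583]
tcp_rot: [[0.071, 0.997, -0.002], [0.997, -0.071, 0.001], [0.001, -0.002, -1.0]]
force: [-1.5, -1.1, 0.1]
finger_gap: 0.997
gripper_force: 0.0
```

Call:
apply_moves(rows=[[[0,0,0,0,0,0,1],[0,0,0,0,0,0,1]]])

```text
time: 1.93
ee_pos: [0.4398, 0.2457, 0.1597]
tcp_rot: [[0.075, 0.997, -0.001], [0.997, -0.075, -0.001], [-0.001, -0.001, -1.0]]
force: [0.9, -0.1, 0.2]
finger_gap: 1.003
gripper_force: 0.0
```

```bash
python3 - <<'E'
from h import *
move_to([.438,.249,.16],86)
f=grab('wrist'); a=f['frame'].copy(); print(f['view'])
print(w2px(f,[.438,.249,0]),w2px(f,[.438,.249,.075]))
cv2.imwrite('pics/w1.png',a)
E
```

```text
t 1.9333 at [0.4398 0.2457 0.1597] shift cm [ 0.32 -0.2  -0.03] rot [-0.06  0.04 -0.3 ]
[[ 9.97149145e-01 -7.54537312e-02 -5.62255596e-04 -4.19582529e-01]
 [-7.22975735e-02 -9.57519539e-01  2.79158366e-01  2.44251317e-01]
 [-2.16019111e-02 -2.78321877e-01 -9.60244912e-01  4.18070954e-01]
 [ 0.00000000e+00  0.00000000e+00  0.00000000e+00  1.00000000e+00]]
[322.33626618 208.34544848] [321.83095164 228.58312008]
```

View pics/w1.png

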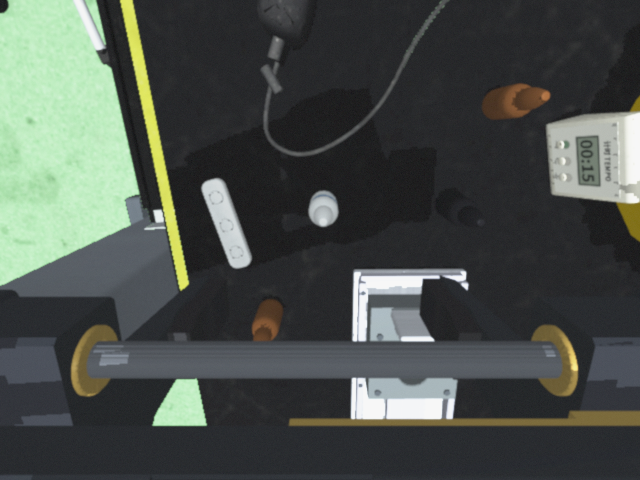

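The wrist view shows the white bottle at (323,208) with its nozzle at about (323,216), and the carriage at about (410,350). A black bottle stands at (463,207). I'll measure the bottle from this view's silhouette and depth.

```bash
python3 - <<'E'
from h import *
f=dict(np.load('/tmp/wrist.npz')); P=cloud(f)
print('cam',-f['view'][:3,:3].T@f['view'][:3,3])
g=cv2.cvtColor(f['frame'],cv2.COLOR_BGR2GRAY); m=np.zeros_like(g); m[170:250,285:360]=g[170:250,285:360]>90
n,l,st,c=cv2.connectedComponentsWithStats(m); i=1+st[1:,4].argmax(); M=l==i; print(st[i],c[i])
Q=P[M]; print(np.percentile(Q,[2,25,50,75,98],axis=0).round(4))
for lo,hi in((.01,.03),(.03,.05),(.048,.056),(.068,.08)):
    k=(Q[:,2]>lo)&(Q[:,2]<hi); print(lo,hi,k.sum(),Q[k].min(0).round(4) if k.any() else '',Q[k].max(0).round(4) if k.any() else '',Q[k].mean(0) if k.any() else '')
v,u=np.nonzero(M); 
for y,x in((195,323),(215,323),(222,323)): print(x,y,P[y,x],f['z_map'][y,x])
E
```

```text
cam [0.44507627 0.31857463 0.3330298 ]
[308 190  31  37 869] [322.98273878 208.39930955]
[[ 4.271e-01  2.466e-01 -1.000e-04]
 [ 4.347e-01  2.553e-01  3.820e-02]
 [ 4.397e-01  2.594e-01  4.430e-02]
 [ 4.446e-01  2.630e-01  6.220e-02]
 [ 4.508e-01  2.664e-01  7.470e-02]]
0.01 0.03 89 [0.4275 0.2569 0.0104] [0.4519 0.2665 0.03  ] [0.4406183  0.26421348 0.02066476]
0.03 0.05 387 [0.4269 0.2441 0.03  ] [0.4521 0.2665 0.0498] [0.43992315 0.25917601 0.04193666]
0.048 0.056 36 [0.432  0.2535 0.0488] [0.4473 0.2617 0.056 ] [0.4400114  0.25979117 0.05280487]
0.068 0.08 132 [0.4345 0.2494 0.068 ] [0.4439 0.2595 0.0758] [0.43942669 0.25485885 0.07248322]
323 195 [0.44006744 0.26644458 0.02642454] 0.30903327
323 215 [0.43961078 0.2585433  0.07070407] 0.26872304
323 222 [0.43929374 0.25419354 0.07538811] 0.2654427
```

```bash
python3 -c "
from h import *
move_to([.4395,.253,.029],86)"
```

```text
t 1.9833 at [0.4399 0.2451 0.1601] shift cm [ 0.79 -0.1  13.11] rot [-0.02  0.02 -0.38]
```

Call:
apply_moves(rows=[[[0.8,-0.1,2,0,0,-0.4,1],[0.8,-0.1,5,0,0,-0.4,1],[0.8,-0.1,8,0,0,-0.4,1],[0.8,-0.1,11,0,0,-0.4,1],[0.8,-0.1,12.5,0,0,-0.4,1],[0.8,-0.1,13.1,0,0,-0.4,1],[0.8,-0.1,13.1,0,0,-0.4,1],[0.8,-0.1,13.1,0,0,-0.4,1]]])

```text
time: 2.65
ee_pos: [0.4405, 0.2535, 0.0301]
tcp_rot: [[0.07, 0.998, 0.001], [0.998, -0.07, 0.0], [0.0, 0.001, -1.0]]
force: [-1.2, -0.5, 0.7]
finger_gap: 1.002
gripper_force: 0.0
```

Call:
apply_moves(rows=[[[0,0,0,0,0,0,0.2],[0,0,0,0,0,0,0.2],[0,0,0,0,0,0,0.2],[0,0,0,0,0,0,0.2],[0,0,0,0,0,0,0.2],[0,0,0,0,0,0,0.2],[0,0,0,0,0,0,0.2],[0,0,0,0,0,0,0.2],[0,0,0,0,0,0,0.2],[0,0,0,0,0,0,0.2]]])

```text
time: 3.48
ee_pos: [0.4398, 0.2541, 0.029]
tcp_rot: [[0.069, 0.998, -0.0], [0.998, -0.069, -0.0], [-0.0, -0.0, -1.0]]
force: [-0.4, 0.5, -0.5]
finger_gap: 0.266
gripper_force: 0.0
```

Call:
apply_moves(rows=[[[0,0,0,0,0,0,0.1],[0,0,0,0,0,0,0.1],[0,0,0,0,0,0,0.1],[0,0,0,0,0,0,0.1]]])

```text
time: 3.82
ee_pos: [0.4398, 0.2541, 0.029]
tcp_rot: [[0.069, 0.998, -0.0], [0.998, -0.069, -0.0], [-0.0, -0.0, -1.0]]
force: [0.8, 0.8, -0.6]
finger_gap: 0.17
gripper_force: 30.0
```

```bash
python3 -c "
from h import *
o=ctrl.get_obs(); print(o['finger_gap'],o['gripper_force'],o['ee_pos'])
f=grab('wrist'); cv2.imwrite('pics/w2.png',f['frame'])"
```

```text
0.17017918554764244 29.995651692152023 [0.4397782  0.2541261  0.02901033]
```

View pics/w2.png

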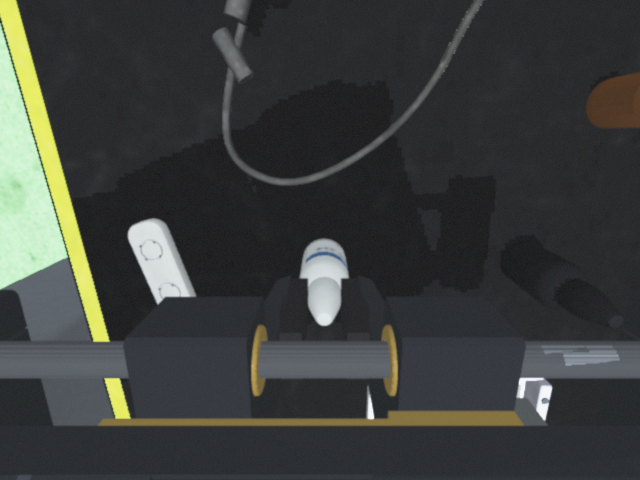

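The gap is only 15 mm, and the bottle at (323,250–320) seems to sit ahead of the pads (+y). I'll measure its actual pose.

```bash
python3 - <<'E'
from h import *
f=dict(np.load('/tmp/wrist.npz')); P=cloud(f)
hsv=cv2.cvtColor(f['frame'],cv2.COLOR_BGR2HSV); g=hsv[...,2]
m=np.zeros_like(g); m[230:330,290:360]=g[230:330,290:360]>100
n,l,st,c=cv2.connectedComponentsWithStats(m); i=1+st[1:,4].argmax(); M=l==i; print(st[i])
for v in range(238,328,6):
    u=np.nonzero(M[v])[0]
    if len(u): print(v,u.min(),u.max(),P[v,u.min()+1].round(4),P[v,(u.min()+u.max())//2].round(4),P[v,u.max()-1].round(4))
s=grab('scene'); print(w2px(s,[.44,.254,.03]))
S=cloud(s); u,v=w2px(s,[.44,.254,.04]).astype(int)
cv2.imwrite('pics/s2.png',cv2.resize(s['frame'][v-60:v+60,u-80:u+80],None,fx=5,fy=5,interpolation=cv2.INTER_CUBIC))
E
```

```text
[ 300  239   49   87 2975]
244 309 338 [0.4318 0.2641 0.0023] [0.4398 0.2669 0.013 ] [0.4479 0.2636 0.0044]
250 305 343 [0.4292 0.2612 0.0044] [0.4403 0.2668 0.0234] [0.4506 0.2602 0.006 ]
256 303 345 [0.4283 0.26   0.0116] [0.4403 0.2667 0.0328] [0.4513 0.259  0.0132]
262 302 346 [0.4283 0.26   0.0214] [0.4403 0.2659 0.0394] [0.4513 0.2594 0.024 ]
268 301 347 [0.4283 0.26   0.0305] [0.4402 0.2641 0.0429] [0.4513 0.2592 0.0325]
274 300 348 [0.4281 0.2595 0.0374] [0.44   0.2625 0.0466] [0.4514 0.2582 0.038 ]
280 307 341 [0.432  0.2593 0.045 ] [0.44   0.2619 0.0523] [0.4476 0.2576 0.0436]
286 307 341 [0.4328 0.2617 0.0574] [0.4399 0.2611 0.0571] [0.4473 0.2553 0.0456]
292 308 340 [0.4328 0.2576 0.055 ] [0.4399 0.2603 0.0618] [0.4465 0.2579 0.0576]
298 308 340 [0.4329 0.2568 0.0596] [0.4398 0.2598 0.0665] [0.4463 0.2565 0.0608]
304 308 340 [0.4328 0.2548 0.0615] [0.4398 0.2589 0.0703] [0.4461 0.2547 0.0629]
310 310 338 [0.4338 0.2537 0.065 ] [0.4397 0.2578 0.0734] [0.445  0.2537 0.0665]
316 313 335 [0.4352 0.2535 0.0701] [0.4395 0.2554 0.074 ] [0.4436 0.2545 0.0729]
322 317 332 [0.4369 0.2528 0.0739] [0.4394 0.2532 0.0749] [0.4422 0.2525 0.0741]
[249.68048482 330.54951249]
```

View pics/s2.png

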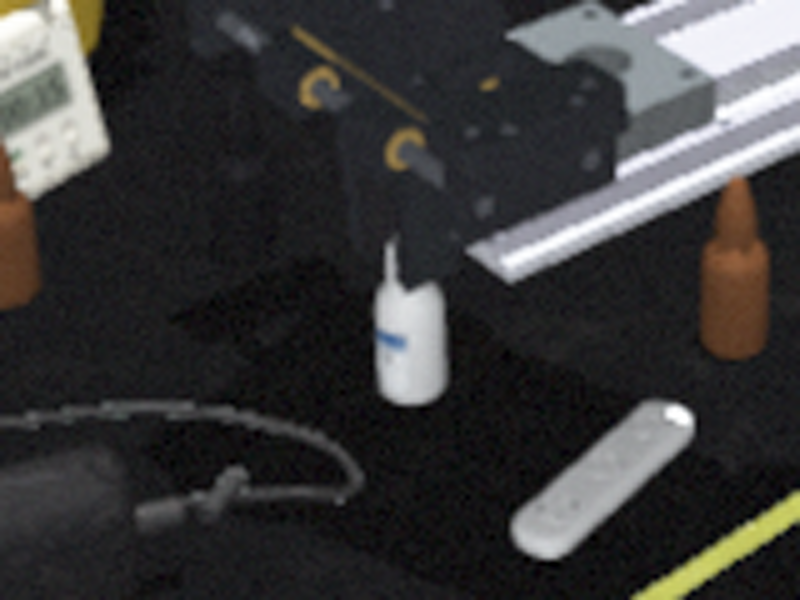

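The bottle is upright at (0.440, 0.2537) and held by its neck, centred between the fingers. I'll lift it and check that the grip holds.

Call:
apply_moves(rows=[[[0,0,-1,0,0,0,0.1],[0,0,-2.5,0,0,0,0.1],[0,0,-4.5,0,0,0,0.1],[0,0,-6,0,0,0,0.1],[0,0,-7,0,0,0,0.1],[0,0,-7,0,0,0,0.1],[0,0,-7,0,0,0,0.1]]])

```text
time: 4.5
ee_pos: [0.4398, 0.2541, 0.099]
tcp_rot: [[0.069, 0.998, 0.001], [0.998, -0.069, 0.0], [0.0, 0.001, -1.0]]
force: [-0.2, 0.1, -0.1]
finger_gap: 0.171
gripper_force: 30.0
```

```bash
cat > b.py <<'E'
from h import *
f=grab('wrist'); P=cloud(f); o=ctrl.get_obs()
g=f['frame'].max(2); m=np.zeros_like(g); m[225:335,285:365]=g[225:335,285:365]>100
n,l,st,c=cv2.connectedComponentsWithStats(m); i=1+st[1:,4].argmax(); M=l==i; print(st[i],'ee',o['ee_pos'].round(4),'gap',o['finger_gap'].round(3),o['gripper_force'])
for v in range(244,328,12):
    u=np.nonzero(M[v])[0]
    if len(u): print(v,u.min(),u.max(),(P[v,(u.min()+u.max())//2]-o['ee_pos']).round(4))
E
python3 b.py; python3 -c "
from h import *
move_to([.513,.089,.099],86)"
```

```text
t 4.55 at [0.4395 0.254  0.0985] shift cm [-15.96   8.46  -0.05] rot [-0.04  0.02  0.06]Traceback (most recent call last):
  File "b.py", line 4, in <module>
    n,l,st,c=cv2.connectedComponentsWithStats(m); i=1+st[1:,4].argmax(); M=l==i; print(st[i],'ee',o['ee_pos'].round(4),'gap',o['finger_gap'].round(3),o['gripper_force'])
                                                                                                                             ^^^^^^^^^^^^^^^^^^^^^
AttributeError: 'float' object has no attribute 'round'
```

```bash
sed -i "s/o\['finger_gap'\].round(3)/o['finger_gap']/" b.py; python3 b.py
```

```text
[ 300  239   49   87 2953] ee [0.4394 0.254  0.0982] gap 0.17061481789412175 29.99569544568658
244 310 338 [ 0.0007  0.0125 -0.0169]
256 303 344 [0.0002 0.0125 0.0035]
268 301 347 [0.0005 0.0103 0.0147]
280 307 341 [0.0004 0.0079 0.0238]
292 308 340 [0.0003 0.0067 0.0339]
304 308 340 [0.0002 0.005  0.0417]
316 313 335 [-0.0001  0.0018  0.0461]
```

Call:
apply_moves(rows=[[[0,0,-2,0,0,0,0.1],[0,0,-4.5,0,0,0,0.1],[-3,1.5,-4.5,0,0,0,0.1],[-6,3,-4.5,0,0,0,0.1],[-9,4.7,-4.5,0,0,0,0.1],[-12,6.4,-4.5,0,0,0,0.1],[-14.5,7.7,-4.5,0,0,0,0.1],[-16,8.5,-4.5,0,0,0,0.1],[-16,8.5,-4.5,0,0,0,0.1],[-16,8.5,-4.5,0,0,0,0.1]]])

```text
time: 5.43
ee_pos: [0.5133, 0.0883, 0.1431]
tcp_rot: [[0.07, 0.998, -0.002], [0.998, -0.07, 0.0], [0.0, -0.002, -1.0]]
force: [-0.3, -0.0, -0.6]
finger_gap: 0.172
gripper_force: 30.0
```

```bash
python3 b.py; python3 - <<'E'
from h import *
for n in('wrist','top','scene'): f=grab(n); cv2.imwrite(f'/tmp/{n}.png',f['frame'])
s=dict(np.load('/tmp/scene.npz')); w=dict(np.load('/tmp/wrist.npz'))
print(w2px(w,[.5127,.0892,.046]))
u,v=w2px(s,[.51,.09,.08]).astype(int)
a=cv2.resize(s['frame'][v-60:v+60,u-80:u+80],(533,400),interpolation=cv2.INTER_CUBIC)
b=cv2.resize(w['frame'][160:480,180:400],(267,400))
cv2.imwrite('pics/p3.png',np.hstack([a,b]))
E
```

```text
[ 285  225   80  110 5738] ee [0.5131 0.0891 0.1433] gap 0.17175666304993792 29.99580985866487
244 285 364 [ 0.0008  0.0117 -0.0171]
256 285 364 [0.0009 0.0119 0.0038]
268 285 364 [0.0007 0.0092 0.0137]
280 308 340 [0.0006 0.007  0.0231]
292 308 340 [0.0005 0.0063 0.0343]
304 308 340 [0.0003 0.0036 0.0402]
316 307 341 [0.0002 0.0009 0.0454]
[324.10680103 228.35973013]
```

View pics/p3.png

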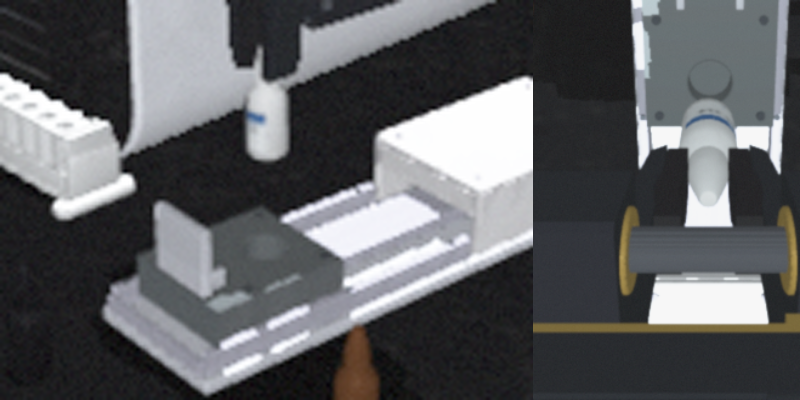

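The bottle hangs upright in the scene crop, and the wrist crop shows the pocket at about pixel (326,224), partly hidden by the bottle. I'll locate the pocket rim in this view.

```bash
python3 - <<'E'
from h import *
f=dict(np.load('/tmp/wrist.npz')); P=cloud(f); o=ctrl.get_obs(); print(o['ee_pos'])
z=P[...,2]
R=z[200:236,290:362]; top=np.median(z[190:205,300:320]); print('top z',top)
# rim pixels: boundary of below-top region
m=np.zeros(z.shape,np.uint8); m[195:240,290:362]=(z[195:240,290:362]<top-.004)
pts=[]
for v in range(200,240):
    u=np.nonzero(m[v])[0]
    if len(u)>4:
        if v%4==0: print(v,u.min(),u.max())
        pts+= [px2w(f,u.min()-.5,v,top)[:2],px2w(f,u.max()+.5,v,top)[:2]]
for u in range(312,340):
    v=np.nonzero(m[:,u])[0]
    if len(v): pts.append(px2w(f,u,v.min()-.5,top)[:2])
pts=np.array(pts)
from scipy.optimize import least_squares
r=least_squares(lambda q:np.hypot(*(pts-q[:2]).T)-q[2],[.513,.089,.0145],loss='soft_l1',f_scale=.0005); print(r.x,np.median(abs(r.fun)))
r=least_squares(lambda q:np.hypot(*(pts-q).T)-.0145,[.513,.089],loss='soft_l1',f_scale=.0005); print('fixed r',r.x)
# carriage side edges for lateral centre
for v in (190,200,210):
    row=(z[v]>top-.006)&(z[v]<top+.006); u=np.nonzero(row[250:400])[0]+250; print(v,px2w(f,u.min(),v,top),px2w(f,u.max(),v,top))
E
```

```text
[0.51307508 0.08973796 0.1438704 ]
top z 0.04577255895860703
212 316 336
216 312 340
220 310 342
224 309 343
228 309 343
232 310 342
236 313 339
[0.51429561 0.09132017 0.01404292] 0.00017601690391038684
fixed r [0.51424867 0.09088305]
190 [0.47367327 0.12276764 0.04577256] [0.55890734 0.11686097 0.04577256]
200 [0.47357917 0.11489478 0.04577256] [0.55793682 0.10905207 0.04577256]
210 [0.4726958  0.10694882 0.04577256] [0.55773766 0.10106202 0.04577256]
```

Call:
apply_moves(rows=[[[0.2,0.06,0,0,0,0,0.1],[0.2,0.06,2,0,0,0,0.1],[0.2,0.06,4,0,0,0,0.1],[0.2,0.06,5.5,0,0,0,0.1],[0.2,0.06,6.2,0,0,0,0.1],[0.2,0.06,6.2,0,0,0,0.1],[0.2,0.06,6.2,0,0,0,0.1],[0.2,0.06,6.2,0,0,0,0.1]]])

```text
time: 6.3
ee_pos: [0.5149, 0.0908, 0.083]
tcp_rot: [[0.068, 0.998, 0.002], [0.998, -0.068, -0.0], [0.0, 0.002, -1.0]]
force: [0.1, -0.6, -0.2]
finger_gap: 0.164
gripper_force: 30.0
```

```bash
python3 - <<'E'
from h import *
move_to([.5138,.0916,.053],86)
w=grab('wrist'); s=grab('scene'); print(w2px(w,[.5143,.0911,.046]),w2px(s,[.5143,.0911,.046]))
u,v=w2px(s,[.51,.09,.06]).astype(int)
a=cv2.resize(s['frame'][v-40:v+40,u-40:u+40],(400,400),interpolation=cv2.INTER_CUBIC)
b=cv2.resize(w['frame'][190:310,265:385],(400,400),interpolation=cv2.INTER_CUBIC)
cv2.imwrite('pics/p4.png',np.hstack([a,b]))
E
```

```text
t 6.3 at [0.5149 0.0908 0.083 ] shift cm [ 0.07 -0.12  3.  ] rot [ 0.1  -0.    0.08]
[323.41728544 252.80749847] [287.39410185 278.33487567]
```

View pics/p4.png

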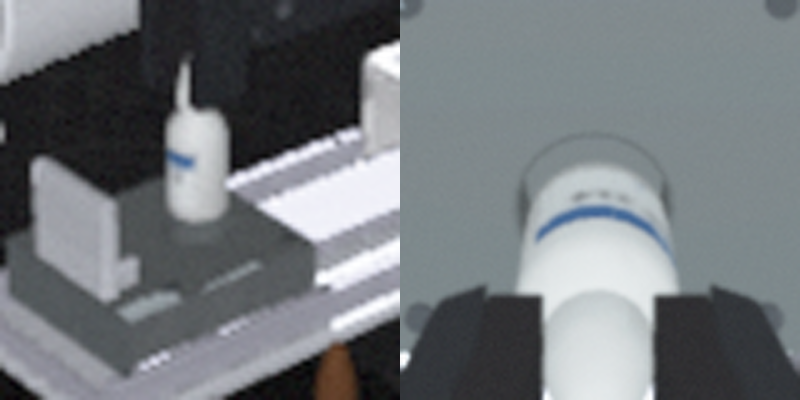

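The bottle is just above the hole in both views, with the hole spanning crop columns 525–672 and the bottle centred near 599. I'll refit both numerically after settling.

Call:
apply_moves(rows=[[[0,0,0,0,0,0,0.1],[0,0,0,0,0,0,0.1],[0,0,0,0,0,0,0.1]]])

```text
time: 6.65
ee_pos: [0.5145, 0.0906, 0.0823]
tcp_rot: [[0.069, 0.998, 0.001], [0.998, -0.069, -0.0], [0.0, 0.001, -1.0]]
force: [-0.4, 0.0, -0.4]
finger_gap: 0.17
gripper_force: 30.0
```

```bash
python3 - <<'E'
from h import *
from scipy.optimize import least_squares
w=grab('wrist'); P=cloud(w); z=P[...,2]; o=ctrl.get_obs(); print(o['ee_pos'],o['force'])
top=np.median(z[195:220,300:345]); print(top)
# hole far rim: first depth drop per column
pts=[]
for u in range(306,344):
    k=np.nonzero(z[222:252,u]<top-.002)[0]
    if len(k): pts.append(px2w(w,u,222+k[0]-.5,top)[:2])
pts=np.array(pts); r=least_squares(lambda q:np.hypot(*(pts-q).T)-.0145,[.514,.091],loss='soft_l1',f_scale=.0005); print('hole',r.x,np.median(abs(r.fun)),len(pts))
# bottle surface: cylinder body points above carriage top
m=np.zeros(z.shape,bool); m[235:285,295:355]=1; m&=(z>.056)&(z<.09)&(w['frame'].max(2)>90)
Q=P[m][:,:2]; r=least_squares(lambda q:np.hypot(*(Q-q).T)-.013,[.514,.091-.001],loss='soft_l1',f_scale=.0005); print('bottle',r.x,np.median(abs(r.fun)),len(Q))
E
```

```text
[0.51445081 0.09061646 0.08224036] [ 0.36594288  0.03433224 -0.69013011]
0.04576920859658063
hole [0.51408211 0.09093011] 0.00016347056011685457 38
bottle [0.51423964 0.09018976] 0.0001292708977736253 814
```

Call:
apply_moves(rows=[[[0.07,0,0,0,0,0,0.1],[0.07,0,0.4,0,0,0,0.1],[0.07,0,0.8,0,0,0,0.1],[0.07,0,1.2,0,0,0,0.1],[0.07,0,1.2,0,0,0,0.1]]])

```text
time: 7.12
ee_pos: [0.5139, 0.0913, 0.069]
tcp_rot: [[0.069, 0.998, -0.002], [0.998, -0.069, 0.0], [-0.0, -0.002, -1.0]]
force: [0.5, 0.3, -0.2]
finger_gap: 0.167
gripper_force: 30.0
```

Base is at about 0.040, below the mouth, with no contact force. Continue down.

Call:
apply_moves(rows=[[[0,0,0.4,0,0,0,0.1],[0,0,0.8,0,0,0,0.1],[0,0,1.1,0,0,0,0.1],[0,0,1.4,0,0,0,0.1],[0,0,1.5,0,0,0,0.1],[0,0,1.5,0,0,0,0.1],[0,0,1.5,0,0,0,0.1]]])

```text
time: 7.7
ee_pos: [0.5144, 0.0913, 0.0551]
tcp_rot: [[0.069, 0.998, 0.0], [0.998, -0.069, -0.0], [-0.0, 0.0, -1.0]]
force: [-0.3, -0.9, -1.1]
finger_gap: 0.171
gripper_force: 30.0
```

Call:
apply_moves(rows=[[[0,0,0.1,0,0,0,0.1],[0,0,0.15,0,0,0,0.1],[0,0,0.15,0,0,0,0.1]]])

```text
time: 7.95
ee_pos: [0.5144, 0.0913, 0.0536]
tcp_rot: [[0.069, 0.998, 0.0], [0.998, -0.069, -0.0], [-0.0, 0.0, -1.0]]
force: [0.1, -0.7, -0.9]
finger_gap: 0.172
gripper_force: 30.0
```

Call:
apply_moves(rows=[[[0,0,0,0,0,0,0.3],[0,0,0,0,0,0,0.5],[0,0,0,0,0,0,0.6],[0,0,0,0,0,0,0.6],[0,0,0,0,0,0,0.6],[0,0,0,0,0,0,0.6],[0,0,0,0,0,0,0.6]]])

```text
time: 8.53
ee_pos: [0.5144, 0.0913, 0.0536]
tcp_rot: [[0.069, 0.998, 0.0], [0.998, -0.069, 0.0], [0.0, 0.0, -1.0]]
force: [0.4, -0.3, 0.3]
finger_gap: 0.6
gripper_force: 0.0
```

Call:
apply_moves(rows=[[[0,0,-1,0,0,0,0.6],[0,0,-3,0,0,0,0.6],[0,0,-6,0,0,0,0.6],[0,0,-9,0,0,0,0.6],[0,0,-10,0,0,0,0.6],[0,0,-10,0,0,0,0.6]]])

```text
time: 9.03
ee_pos: [0.5156, 0.0913, 0.1562]
tcp_rot: [[0.069, 0.998, 0.005], [0.998, -0.069, -0.0], [0.0, 0.005, -1.0]]
force: [0.1, -0.4, 0.5]
finger_gap: 0.603
gripper_force: 0.0
```

```bash
cat > chk.py <<'E'
from h import *
s=grab('scene'); t=grab('top'); P=cloud(t); z=P[...,2]; V,U=np.indices(z.shape)
roi=(V>205)&(V<270)&(U>235)&(U<335)
# bottle in scene: white column standing on carriage, depth cloud
S=cloud(s); o=ctrl.get_obs()
m=(S[...,2]>.05)&(S[...,2]<.12)&(abs(S[...,0]-.512)<.02)&(S[...,1]<.115)&(S[...,1]>-.03)
Q=S[m]; print('bottle pts',len(Q),np.percentile(Q,[3,50,97],axis=0).round(3).tolist())
for lo,hi in((.052,.066),(.082,.1)):
    k=(Q[:,2]>lo)&(Q[:,2]<hi); print(lo,Q[k].mean(0).round(4),k.sum())
m=(z>.075)&(z<.1)&roi&(abs(P[...,0]-.512)<.04)&(P[...,1]>.05)
print('plate/bottle hi top',P[m].mean(0).round(4) if m.any() else '')
print(o['time'],o['ee_pos'].round(4),o['force'].round(2))
E
python3 chk.py; python3 - <<'E'
from h import *
w=grab('wrist'); s=dict(np.load('/tmp/scene.npz')); u,v=w2px(s,[.51,.09,.06]).astype(int)
a=cv2.resize(s['frame'][v-50:v+50,u-50:u+50],(400,400),interpolation=cv2.INTER_CUBIC)
b=cv2.resize(w['frame'][80:400,160:480],(400,400),interpolation=cv2.INTER_CUBIC)
cv2.imwrite('pics/p5.png',np.hstack([a,b]))
E
```

```text
bottle pts 208 [[0.5, 0.084, 0.051], [0.507, 0.094, 0.068], [0.518, 0.102, 0.098]]
0.052 [0.506  0.0951 0.0596] 76
0.082 [0.5103 0.092  0.09  ] 50
plate/bottle hi top 
9.1333 [0.5141 0.0913 0.153 ] [-0.6  -0.13  0.08]
```

View pics/p5.png

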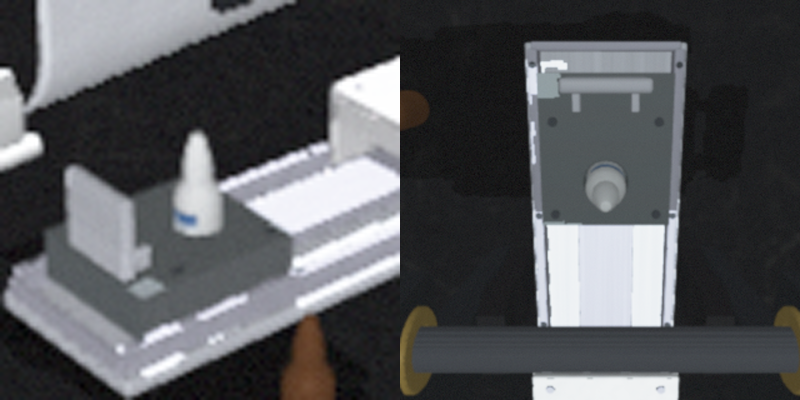

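The bottle stands seated in the pocket: its top is at 0.099 m and it is upright in both crops. Next I'll go behind the push plate with the fingers shut.

Call:
apply_moves(rows=[[[2,0,0,0,0,0,0],[5,0,0,0,0,0,0],[8,0,0,0,0,0,0],[11.1,0,0,0,0,0,0],[11.1,0,0,0,0,0,0],[11.1,0,3,0,0,0,0],[11.1,0,6,0,0,0,0],[11.1,0,8.5,0,0,0,0],[11.1,0,8.7,0,0,0,0],[11.1,0,8.7,0,0,0,0]]])

```text
time: 10.02
ee_pos: [0.5211, 0.2016, 0.065]
tcp_rot: [[0.069, 0.998, -0.004], [0.998, -0.069, -0.001], [-0.001, -0.004, -1.0]]
force: [-0.5, 0.5, 0.3]
finger_gap: 0.004
gripper_force: 0.0
```

Call:
apply_moves(rows=[[[0,0,0,0,0,0,0],[0,0,0,0,0,0,0],[-1,0,0,0,0,0,0],[-2,0,0,0,0,0,0],[-2.5,0,0,0,0,0,0],[-2.5,0,0,0,0,0,0],[-2.5,0,0,0,0,0,0]]])

```text
time: 10.6
ee_pos: [0.5205, 0.1766, 0.0669]
tcp_rot: [[0.07, 0.998, 0.0], [0.998, -0.07, 0.0], [0.0, 0.0, -1.0]]
force: [0.2, -0.0, 0.2]
finger_gap: 0.007
gripper_force: 0.0
```

```bash
python3 -c "
from h import *
move_to([.5188,.1589,.066],86)
o=ctrl.get_obs(); print(o['force'],o['finger_gap'])"
```

```text
t 10.6 at [0.5205 0.1766 0.0669] shift cm [-1.77 -0.04  0.09] rot [ 0.02 -0.01  0.  ]
[ 0.17872396 -0.02924198  0.20543847] 0.006909306182471877
```

Call:
apply_moves(rows=[[[-0.2,0,0,0,0,0,0],[-0.4,0,0,0,0,0,0],[-0.6,0,0,0,0,0,0],[-0.7,0,0,0,0,0,0],[-0.8,0,0,0,0,0,0],[-0.8,0,0,0,0,0,0],[-0.8,0,0,0,0,0,0]]])

```text
time: 11.18
ee_pos: [0.5198, 0.1691, 0.0665]
tcp_rot: [[0.069, 0.998, 0.0], [0.998, -0.069, 0.0], [0.0, 0.0, -1.0]]
force: [-0.0, -0.1, -0.3]
finger_gap: 0.004
gripper_force: 0.0
```

Call:
apply_moves(rows=[[[-0.1,0,0,0,0,0,0],[-0.2,0,0,0,0,0,0],[-0.2,0,0,0,0,0,0]]])

```text
time: 11.43
ee_pos: [0.5196, 0.167, 0.0665]
tcp_rot: [[0.069, 0.998, -0.0], [0.998, -0.069, -0.0], [-0.0, -0.0, -1.0]]
force: [0.2, 0.5, -0.9]
finger_gap: 0.008
gripper_force: 0.0
```

Call:
apply_moves(rows=[[[-0.1,0,0,0,0,0,0],[-0.2,0,0,0,0,0,0],[-0.2,0,0,0,0,0,0]]])

```text
time: 11.68
ee_pos: [0.5195, 0.165, 0.0665]
tcp_rot: [[0.069, 0.998, -0.0], [0.998, -0.069, -0.0], [-0.0, -0.0, -1.0]]
force: [-0.6, 0.6, -0.9]
finger_gap: 0.004
gripper_force: 0.0
```

Call:
apply_moves(rows=[[[-0.1,0,0,0,0,0,0],[-0.2,0,0,0,0,0,0],[-0.2,0,0,0,0,0,0]]])

```text
time: 11.93
ee_pos: [0.5194, 0.163, 0.0666]
tcp_rot: [[0.069, 0.998, -0.0], [0.998, -0.069, -0.0], [-0.0, -0.0, -1.0]]
force: [-0.0, -0.6, -0.1]
finger_gap: 0.006
gripper_force: 0.0
```

Call:
apply_moves(rows=[[[-0.1,0,0,0,0,0,0],[-0.1,0,0,0,0,0,0]]])

```text
time: 12.1
ee_pos: [0.5193, 0.162, 0.0666]
tcp_rot: [[0.069, 0.998, 0.0], [0.998, -0.069, -0.0], [-0.0, 0.0, -1.0]]
force: [-0.7, 0.5, 0.2]
finger_gap: 0.001
gripper_force: 0.0
```

Call:
apply_moves(rows=[[[-0.1,0,0,0,0,0,0],[-0.1,0,0,0,0,0,0]]])

```text
time: 12.27
ee_pos: [0.5192, 0.161, 0.0666]
tcp_rot: [[0.069, 0.998, -0.0], [0.998, -0.069, -0.0], [-0.0, -0.0, -1.0]]
force: [-0.3, -0.1, -0.9]
finger_gap: 0.005
gripper_force: 0.0
```

Call:
apply_moves(rows=[[[-0.1,0,0,0,0,0,0],[-0.1,0,0,0,0,0,0]]])

```text
time: 12.43
ee_pos: [0.5192, 0.16, 0.0666]
tcp_rot: [[0.069, 0.998, 0.0], [0.998, -0.069, -0.0], [-0.0, 0.0, -1.0]]
force: [-0.1, -0.4, -0.0]
finger_gap: 0.006
gripper_force: 0.0
```

Call:
apply_moves(rows=[[[-0.1,0,0,0,0,0,0],[-0.1,0,0,0,0,0,0]]])

```text
time: 12.6
ee_pos: [0.5191, 0.159, 0.0665]
tcp_rot: [[0.069, 0.998, -0.0], [0.998, -0.069, -0.0], [-0.0, -0.0, -1.0]]
force: [-0.1, 0.5, -0.2]
finger_gap: 0.004
gripper_force: 0.0
```

Call:
apply_moves(rows=[[[-0.1,0,0,0,0,0,0],[-0.1,0,0,0,0,0,0]]])

```text
time: 12.77
ee_pos: [0.519, 0.1581, 0.0666]
tcp_rot: [[0.069, 0.998, 0.0], [0.998, -0.069, -0.0], [-0.0, 0.0, -1.0]]
force: [0.9, 0.5, 0.2]
finger_gap: 0.007
gripper_force: 0.0
```

No contact where it was expected, so I'll look.

```bash
python3 - <<'E'
from h import *
s=grab('scene'); w=grab('wrist'); t=grab('top')
print(w2px(s,[.519,.158,.0666]),w2px(s,[.519,.159,.091]))
u,v=w2px(s,[.519,.15,.07]).astype(int)
a=cv2.resize(s['frame'][v-40:v+40,u-40:u+40],(400,400),interpolation=cv2.INTER_CUBIC)
b=cv2.resize(w['frame'][180:460,180:460],(400,400),interpolation=cv2.INTER_CUBIC)
cv2.imwrite('pics/p6.png',np.hstack([a,b])); print(u,v)
E
```

```text
[261.56957803 280.19190614] [260.84404292 270.00522731]
264 277
```

View pics/p6.png

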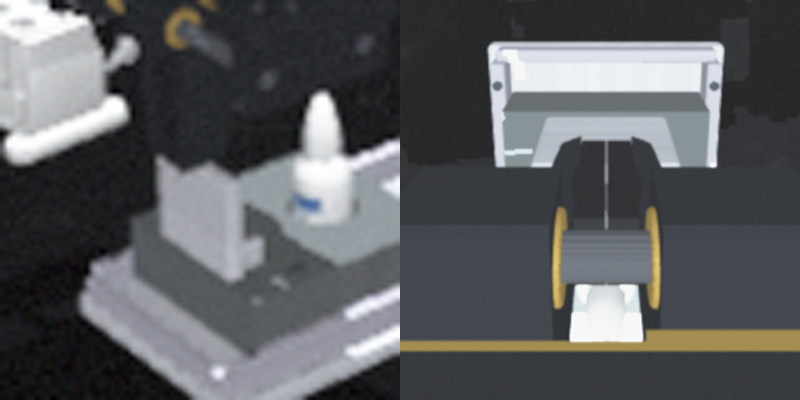

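The shut fingers end at or above the plate's top edge (scene crop around (205,165)), so the physical tips sit higher than the reported TCP. I'll measure the tip height.

```bash
python3 - <<'E'
from h import *
for n in('scene','wrist'):
    s=dict(np.load(f'/tmp/{n}.npz')); S=cloud(s); g=s['frame'].max(2)
    m=(abs(S[...,0]-.519)<.03)&(abs(S[...,1]-.158)<.03)&(S[...,2]>.05)&(S[...,2]<.2)&(g<75)
    Q=S[m]; print(n,len(Q)); 
    for lo in np.arange(.06,.14,.008):
        k=Q[(Q[:,2]>=lo)&(Q[:,2]<lo+.008)]
        if len(k)>3: print(round(lo,3),len(k),k.min(0).round(4),k.max(0).round(4))
    b=S[(abs(S[...,0]-.517)<.03)&(abs(S[...,1]-.155)<.012)&(S[...,2]>.075)&(S[...,2]<.097)&(g>100)]
    print('plate',len(b),b.min(0).round(4) if len(b) else '',b.max(0).round(4) if len(b) else '')
E
```

```text
scene 522
0.092 16 [0.5035 0.1485 0.0962] [0.53   0.1678 0.1   ]
0.1 48 [0.502  0.1486 0.1004] [0.532  0.17   0.1079]
0.108 63 [0.5006 0.1475 0.1081] [0.5347 0.1694 0.116 ]
0.116 57 [0.4998 0.1474 0.116 ] [0.5351 0.1696 0.124 ]
0.124 59 [0.4992 0.1469 0.1241] [0.5348 0.1693 0.1318]
0.132 67 [0.4973 0.1496 0.1321] [0.5335 0.169  0.1399]
0.14 36 [0.4977 0.1552 0.1405] [0.5364 0.1707 0.1475]
plate 119 [0.4901 0.1506 0.0751] [0.5408 0.1663 0.097 ]
wrist 22299
0.092 231 [0.5069 0.1661 0.0936] [0.532 0.171 0.1  ]
0.1 488 [0.5057 0.1674 0.1   ] [0.5332 0.1713 0.108 ]
0.108 645 [0.5052 0.1572 0.108 ] [0.534  0.1715 0.116 ]
0.116 624 [0.5079 0.1604 0.116 ] [0.5319 0.1714 0.124 ]
0.124 608 [0.5085 0.1668 0.124 ] [0.5308 0.1712 0.132 ]
0.132 869 [0.5094 0.1508 0.132 ] [0.5301 0.1712 0.14  ]
0.14 96 [0.5108 0.151  0.14  ] [0.5282 0.1711 0.1479]
plate 448 [0.4938 0.1554 0.075 ] [0.5434 0.161  0.0917]
```

The tips are at z≈0.094, 27 mm above the reported TCP, and the fingers extend ±11 mm along the push direction. I'll back off, go 2.5 cm lower and come in again.

Call:
apply_moves(rows=[[[1,0,0,0,0,0,0],[2.5,0,0,0,0,0,0],[3.7,0,0,0,0,0,0],[3.7,0,0,0,0,0,0],[3.7,0,1,0,0,0,0],[3.7,0,2,0,0,0,0],[3.7,0,2.5,0,0,0,0],[3.7,0,2.5,0,0,0,0]]])

```text
time: 13.58
ee_pos: [0.5206, 0.1945, 0.0397]
tcp_rot: [[0.069, 0.998, -0.003], [0.998, -0.069, -0.001], [-0.001, -0.003, -1.0]]
force: [0.3, 0.1, -0.2]
finger_gap: 0.004
gripper_force: 0.0
```

Call:
apply_moves(rows=[[[-0.5,0,0,0,0,0,0],[-1,0,0,0,0,0,0],[-1.5,0,0,0,0,0,0],[-2,0,0,0,0,0,0],[-2.2,0,0,0,0,0,0],[-2.2,0,0,0,0,0,0],[-2.2,0,0,0,0,0,0]]])

```text
time: 14.17
ee_pos: [0.5201, 0.173, 0.0417]
tcp_rot: [[0.069, 0.998, 0.0], [0.998, -0.069, 0.0], [0.0, 0.0, -1.0]]
force: [-1.0, -0.1, -0.2]
finger_gap: 0.003
gripper_force: 0.0
```

Call:
apply_moves(rows=[[[-0.1,0,0,0,0,0,0],[-0.1,0,0,0,0,0,0]]])

```text
time: 14.33
ee_pos: [0.52, 0.1722, 0.0416]
tcp_rot: [[0.068, 0.998, 0.0], [0.998, -0.068, 0.0], [0.0, 0.0, -1.0]]
force: [-0.5, -0.4, 0.5]
finger_gap: 0.001
gripper_force: 0.0
```

Call:
apply_moves(rows=[[[-0.1,0,0,0,0,0,0],[-0.1,0,0,0,0,0,0]]])

```text
time: 14.5
ee_pos: [0.5199, 0.1712, 0.0415]
tcp_rot: [[0.068, 0.998, -0.0], [0.998, -0.068, -0.0], [-0.0, -0.0, -1.0]]
force: [-0.1, -0.2, -0.7]
finger_gap: 0.005
gripper_force: 0.0
```

Call:
apply_moves(rows=[[[-0.1,0,0,0,0,0,0],[-0.1,0,0,0,0,0,0]]])

```text
time: 14.67
ee_pos: [0.5198, 0.1701, 0.0416]
tcp_rot: [[0.069, 0.998, 0.0], [0.998, -0.069, -0.0], [-0.0, 0.0, -1.0]]
force: [-0.8, 0.5, 0.1]
finger_gap: 0.007
gripper_force: 0.0
```

Call:
apply_moves(rows=[[[-0.1,0,0,0,0,0,0],[-0.1,0,0,0,0,0,0]]])

```text
time: 14.83
ee_pos: [0.5198, 0.169, 0.0416]
tcp_rot: [[0.069, 0.998, -0.0], [0.998, -0.069, -0.0], [-0.0, -0.0, -1.0]]
force: [-0.4, 0.5, -0.6]
finger_gap: 0.006
gripper_force: 0.0
```

Call:
apply_moves(rows=[[[-0.1,0,0,0,0,0,0],[-0.1,0,0,0,0,0,0]]])

```text
time: 15.0
ee_pos: [0.5197, 0.1681, 0.0415]
tcp_rot: [[0.069, 0.998, -0.0], [0.998, -0.069, 0.0], [0.0, -0.0, -1.0]]
force: [0.7, 0.1, 0.1]
finger_gap: 0.006
gripper_force: 0.0
```

Call:
apply_moves(rows=[[[-0.1,0,0,0,0,0,0],[-0.1,0,0,0,0,0,0]]])

```text
time: 15.17
ee_pos: [0.5197, 0.1673, 0.0416]
tcp_rot: [[0.069, 0.998, 0.0], [0.998, -0.069, 0.001], [0.001, 0.0, -1.0]]
force: [-0.4, 1.5, -0.2]
finger_gap: 0.009
gripper_force: 1.1
```

Call:
apply_moves(rows=[[[-0.1,0,0,0,0,0,0],[-0.1,0,0,0,0,0,0]]])

```text
time: 15.33
ee_pos: [0.5196, 0.1663, 0.0416]
tcp_rot: [[0.069, 0.998, 0.0], [0.998, -0.069, 0.0], [0.0, 0.0, -1.0]]
force: [1.1, 2.6, -0.1]
finger_gap: 0.005
gripper_force: 1.6
```

Call:
apply_moves(rows=[[[-0.1,0,0,0,0,0,0],[-0.1,0,0,0,0,0,0]]])

```text
time: 15.5
ee_pos: [0.5196, 0.1657, 0.0416]
tcp_rot: [[0.069, 0.998, 0.0], [0.998, -0.069, 0.001], [0.001, 0.0, -1.0]]
force: [0.6, 6.2, 0.1]
finger_gap: -0.001
gripper_force: 3.1
```

Call:
apply_moves(rows=[[[-0.1,0,0,0,0,0,0],[-0.1,0,0,0,0,0,0]]])

```text
time: 15.67
ee_pos: [0.5196, 0.1654, 0.0416]
tcp_rot: [[0.069, 0.998, 0.001], [0.998, -0.069, 0.002], [0.003, 0.001, -1.0]]
force: [0.9, 10.0, -0.8]
finger_gap: 0.003
gripper_force: 5.3
```

Contact is confirmed, with stiffness around 4–5 N per mm commanded. Push until it breaks free.

Call:
apply_moves(rows=[[[-0.1,0,0,0,0,0,0],[-0.1,0,0,0,0,0,0]]])

```text
time: 15.83
ee_pos: [0.5195, 0.1649, 0.0417]
tcp_rot: [[0.069, 0.998, 0.001], [0.998, -0.069, 0.003], [0.003, 0.001, -1.0]]
force: [1.2, 13.7, -1.0]
finger_gap: -0.0
gripper_force: 6.6
```

Call:
apply_moves(rows=[[[-0.1,0,0,0,0,0,0],[-0.1,0,0,0,0,0,0]]])

```text
time: 16.0
ee_pos: [0.5195, 0.1646, 0.0417]
tcp_rot: [[0.069, 0.998, 0.001], [0.998, -0.069, 0.005], [0.005, 0.001, -1.0]]
force: [1.3, 17.4, -0.4]
finger_gap: 0.002
gripper_force: 8.9
```

Call:
apply_moves(rows=[[[-0.1,0,0,0,0,0,0],[-0.1,0,0,0,0,0,0]]])

```text
time: 16.17
ee_pos: [0.5194, 0.1631, 0.0417]
tcp_rot: [[0.068, 0.998, 0.001], [0.998, -0.068, 0.003], [0.003, 0.001, -1.0]]
force: [0.8, 11.4, -1.0]
finger_gap: 0.001
gripper_force: 5.7
```

Call:
apply_moves(rows=[[[-0.1,0,0,0,0,0,0],[-0.2,0,0,0,0,0,0],[-0.2,0,0,0,0,0,0]]])

```text
time: 16.42
ee_pos: [0.5192, 0.1599, 0.0416]
tcp_rot: [[0.068, 0.998, 0.0], [0.998, -0.068, 0.001], [0.001, 0.0, -1.0]]
force: [0.3, 3.6, 0.6]
finger_gap: 0.004
gripper_force: 2.2
```

Call:
apply_moves(rows=[[[-0.1,0,0,0,0,0,0],[-0.2,0,0,0,0,0,0],[-0.2,0,0,0,0,0,0]]])

```text
time: 16.67
ee_pos: [0.5189, 0.1571, 0.0416]
tcp_rot: [[0.069, 0.998, 0.0], [0.998, -0.069, -0.0], [-0.0, 0.0, -1.0]]
force: [0.3, 2.0, 1.0]
finger_gap: 0.006
gripper_force: 0.9
```

Broken free. Slide on to about 40 mm, then slowly.

Call:
apply_moves(rows=[[[-0.2,0,0,0,0,0,0],[-0.5,0,0,0,0,0,0],[-0.8,0,0,0,0,0,0],[-1.1,0,0,0,0,0,0],[-1.4,0,0,0,0,0,0],[-1.7,0,0,0,0,0,0],[-2,0,0,0,0,0,0],[-2.3,0,0,0,0,0,0],[-2.5,0,0,0,0,0,0],[-2.6,0,0,0,0,0,0]]])

```text
time: 17.5
ee_pos: [0.5171, 0.131, 0.0416]
tcp_rot: [[0.069, 0.998, -0.0], [0.998, -0.069, -0.0], [-0.0, -0.0, -1.0]]
force: [-0.1, 3.2, -0.9]
finger_gap: 0.005
gripper_force: 1.5
```

Call:
apply_moves(rows=[[[-0.1,0,0,0,0,0,0],[-0.2,0,0,0,0,0,0],[-0.3,0,0,0,0,0,0],[-0.4,0,0,0,0,0,0],[-0.5,0,0,0,0,0,0],[-0.6,0,0,0,0,0,0]]])

```text
time: 18.0
ee_pos: [0.5167, 0.1252, 0.0415]
tcp_rot: [[0.069, 0.998, -0.0], [0.998, -0.069, 0.0], [0.0, -0.0, -1.0]]
force: [0.0, 2.9, -0.5]
finger_gap: 0.005
gripper_force: 1.5
```

```bash
python3 - <<'E'
from h import *
s=grab('scene'); S=cloud(s); g=s['frame'].min(2)
m=(S[...,2]>.055)&(S[...,2]<.11)&(abs(S[...,0]-.51)<.025)&(S[...,1]<.08)&(S[...,1]>.0); Q=S[m]
print(len(Q),np.percentile(Q,[3,50,97],axis=0).round(3).tolist())
for lo,hi in((.055,.068),(.082,.1)):
    k=(Q[:,2]>lo)&(Q[:,2]<hi); print(lo,Q[k].mean(0).round(4),k.sum())
E
```

```text
102 [[0.497, 0.04, 0.056], [0.503, 0.052, 0.066], [0.514, 0.059, 0.077]]
0.055 [0.5035 0.0526 0.0618] 64
0.082 [nan nan nan] 0<stdin>:6: RuntimeWarning: Mean of empty slice.
  ret = um.true_divide(
```

Call:
apply_moves(rows=[[[-0.1,0,0,0,0,0,0],[-0.2,0,0,0,0,0,0],[-0.3,0,0,0,0,0,0],[-0.4,0,0,0,0,0,0],[-0.5,0,0,0,0,0,0],[-0.6,0,0,0,0,0,0]]])

```text
time: 18.55
ee_pos: [0.5163, 0.1192, 0.0416]
tcp_rot: [[0.069, 0.998, -0.0], [0.998, -0.069, 0.0], [0.0, -0.0, -1.0]]
force: [-0.7, 3.1, 0.9]
finger_gap: 0.001
gripper_force: 1.5
```

Call:
apply_moves(rows=[[[-0.1,0,0,0,0,0,0],[-0.2,0,0,0,0,0,0],[-0.3,0,0,0,0,0,0],[-0.35,0,0,0,0,0,0]]])

```text
time: 18.88
ee_pos: [0.5161, 0.1156, 0.0416]
tcp_rot: [[0.069, 0.998, -0.0], [0.998, -0.069, -0.0], [-0.0, -0.0, -1.0]]
force: [-0.3, 3.5, 0.9]
finger_gap: 0.008
gripper_force: 1.5
```

Call:
apply_moves(rows=[[[-0.1,0,0,0,0,0,0],[-0.2,0,0,0,0,0,0],[-0.3,0,0,0,0,0,0],[-0.35,0,0,0,0,0,0]]])

```text
time: 19.22
ee_pos: [0.5158, 0.1122, 0.0416]
tcp_rot: [[0.069, 0.998, -0.0], [0.998, -0.069, -0.0], [-0.0, -0.0, -1.0]]
force: [-0.7, 2.8, 1.5]
finger_gap: 0.009
gripper_force: 1.5
```

Call:
apply_moves(rows=[[[-0.1,0,0,0,0,0,0],[-0.2,0,0,0,0,0,0],[-0.3,0,0,0,0,0,0],[-0.35,0,0,0,0,0,0]]])

```text
time: 19.55
ee_pos: [0.5156, 0.1086, 0.0415]
tcp_rot: [[0.069, 0.998, -0.0], [0.998, -0.069, -0.0], [-0.0, -0.0, -1.0]]
force: [0.0, 3.3, 1.1]
finger_gap: 0.005
gripper_force: 1.5
```

Call:
apply_moves(rows=[[[-0.1,0,0,0,0,0,0],[-0.2,0,0,0,0,0,0],[-0.3,0,0,0,0,0,0],[-0.35,0,0,0,0,0,0]]])

```text
time: 19.88
ee_pos: [0.5154, 0.1051, 0.0415]
tcp_rot: [[0.069, 0.998, -0.0], [0.998, -0.069, -0.0], [-0.0, -0.0, -1.0]]
force: [-0.7, 4.3, 1.8]
finger_gap: 0.005
gripper_force: 1.5
```

Call:
apply_moves(rows=[[[-0.1,0,0,0,0,0,0],[-0.2,0,0,0,0,0,0],[-0.25,0,0,0,0,0,0]]])

```text
time: 20.13
ee_pos: [0.5152, 0.1027, 0.0416]
tcp_rot: [[0.069, 0.998, -0.0], [0.998, -0.069, -0.0], [-0.0, -0.0, -1.0]]
force: [-0.9, 2.6, 1.0]
finger_gap: 0.009
gripper_force: 1.5
```

Call:
apply_moves(rows=[[[-0.1,0,0,0,0,0,0],[-0.2,0,0,0,0,0,0],[-0.3,0,0,0,0,0,0],[-0.35,0,0,0,0,0,0]]])

```text
time: 20.47
ee_pos: [0.5149, 0.0992, 0.0415]
tcp_rot: [[0.069, 0.998, -0.0], [0.998, -0.069, -0.0], [-0.0, -0.0, -1.0]]
force: [0.1, 3.3, 2.2]
finger_gap: 0.001
gripper_force: 1.5
```

Call:
apply_moves(rows=[[[-0.1,0,0,0,0,0,0],[-0.2,0,0,0,0,0,0],[-0.3,0,0,0,0,0,0],[-0.35,0,0,0,0,0,0]]])

```text
time: 20.8
ee_pos: [0.5147, 0.0958, 0.0416]
tcp_rot: [[0.069, 0.998, -0.0], [0.998, -0.069, 0.0], [0.0, -0.0, -1.0]]
force: [-0.6, 5.0, 1.4]
finger_gap: 0.003
gripper_force: 2.2
```

Both force readings rose, so this is likely the buffer. Small steps now.

Call:
apply_moves(rows=[[[-0.05,0,0,0,0,0,0],[-0.1,0,0,0,0,0,0],[-0.1,0,0,0,0,0,0]]])

```text
time: 21.05
ee_pos: [0.5147, 0.0949, 0.0416]
tcp_rot: [[0.069, 0.998, 0.0], [0.998, -0.069, 0.0], [0.0, 0.0, -1.0]]
force: [-0.7, 5.1, 1.8]
finger_gap: 0.002
gripper_force: 2.6
```

Call:
apply_moves(rows=[[[-0.05,0,0,0,0,0,0],[-0.1,0,0,0,0,0,0],[-0.1,0,0,0,0,0,0]]])

```text
time: 21.3
ee_pos: [0.5146, 0.0948, 0.0416]
tcp_rot: [[0.069, 0.998, 0.0], [0.998, -0.069, 0.002], [0.002, 0.0, -1.0]]
force: [0.8, 9.6, 1.0]
finger_gap: 0.006
gripper_force: 5.3
```

Solid stop reached. Press to about 10 N on the stop and hold.

Call:
apply_moves(rows=[[[-0.05,0,0,0,0,0,0],[-0.09,0,0,0,0,0,0],[-0.09,0,0,0,0,0,0],[-0.09,0,0,0,0,0,0],[-0.09,0,0,0,0,0,0],[-0.09,0,0,0,0,0,0]]])

```text
time: 21.8
ee_pos: [0.5146, 0.0947, 0.0416]
tcp_rot: [[0.069, 0.998, 0.001], [0.998, -0.069, 0.003], [0.003, 0.0, -1.0]]
force: [0.2, 15.2, 0.7]
finger_gap: 0.005
gripper_force: 7.7
```

Call:
apply_moves(rows=[[[0.1,0,0,0,0,0,0],[0.2,0,0,0,0,0,0],[0.4,0,0,0,0,0,0],[0.8,0,0,0,0,0,0],[1.5,0,0,0,0,0,0],[3,0,0,0,0,0,0],[5,0,0,0,0,0,0],[5,0,0,0,0,0,0],[5,0,-4,0,0,0,0],[5,0,-8,0,0,0,0]]])

```text
time: 22.63
ee_pos: [0.5167, 0.1427, 0.121]
tcp_rot: [[0.068, 0.998, -0.005], [0.998, -0.068, -0.001], [-0.001, -0.005, -1.0]]
force: [1.0, 0.6, 1.4]
finger_gap: 0.006
gripper_force: 0.0
```

Call:
apply_moves(rows=[[[0,0,-3,0,0,0,0],[2,0,-5,0,0,0,0],[5,0,-5,0,0,0,0],[5,0,-5,0,0,0,0],[5,0,-5,0,0,0,0],[5,0,-5,0,0,0,0]]])

```text
time: 23.13
ee_pos: [0.5211, 0.192, 0.1709]
tcp_rot: [[0.068, 0.998, -0.001], [0.998, -0.068, -0.001], [-0.001, -0.001, -1.0]]
force: [0.8, -0.2, 0.3]
finger_gap: 0.005
gripper_force: 0.0
```

```bash
python3 - <<'E'
from h import *
s=grab('scene'); t=grab('top'); o=ctrl.get_obs(); print(o['time'],o['ee_pos'],o['force'])
w=grab('wrist')
u,v=w2px(s,[.51,.03,.06]).astype(int)
a=cv2.resize(s['frame'][v-50:v+50,u-50:u+50],(400,400),interpolation=cv2.INTER_CUBIC)
b=cv2.resize(t['frame'][190:290,240:340],(400,400),interpolation=cv2.INTER_CUBIC)
cv2.imwrite('pics/p7.png',np.hstack([a,b]))
E
```

```text
23.2333 [0.52121844 0.19167839 0.1710013 ] [-0.80818805  0.43347847  1.03042989]
```

View pics/p7.png

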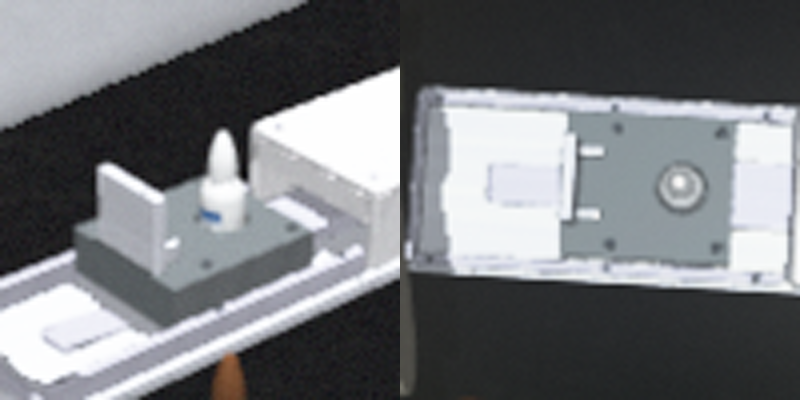

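The bottle stands centred in the pocket, at top-view crop (682,187). The carriage is pushed in and the arm is clear.

```bash
python3 -c "
from workcell import ctrl
print(ctrl.hand_in())"
```

```text
the job is handed in; nothing more can be done
None
```

The job is handed in: the bottle stands released in the pocket, and the carriage was pressed home on the stop (about 15 N push, an estimated 11–12 N on the stop itself) and left there with the arm clear; the hand-in returned no verdict.

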